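# Set the length stop of a rail cutter to its index notch and lock it

### The job

Set the length stop on the rail cutter's gauge: with the fingertips, push the sliding carriage by its upright stop plate along the rail until its spring pin clicks down into the notch of the index block that has the tall round post, not the one without. Then press the carriage's black lock lever down flat and take the hand away. Only push and press, gently: do not grip the carriage, do not pull the pin up, and leave the loose parts lying around where they are.

Things in the scene. Friction and masses are not known exactly. Their poses are not given: they have to be found in the camera images.
- gauge: Length gauge of a rail cutter, fixed: base plate 220 x 540 x 12 mm. Origin on the bench under the rail's mid-length; y runs along the rail, x from the robot-side bed to the ledge with the index blocks, z up. Aluminium rail 40 mm wide, 430 mm long, top 34 mm above the bench. The dark cutter head, 131 mm high, stands at its +y end, y = 241 to 303 mm.
- carriage (a joint): Position (m) of the grey carriage along the gauge's +y; 0 = middle of the rail, hard ends at -0.165 and +0.165. Slides with about 1.5 N and stays where left. Saddle 80 mm across the rail, 60 mm along it, top 52 mm above the bench; stop plate on its robot side, spring pin on an arm on its far side.
- plate_mid (a point): Point inside the carriage's upright steel stop plate, mid-thickness, 20 mm below its top edge, 78 mm above the bench, at gauge x = -87.5 mm. Plate: 45 mm wide (gauge x), 12 mm thick (gauge y), from 28 to 98 mm above the bench. Its broad faces look along gauge +y and -y: push on these.
- pin_tip (a point): Lower end of the carriage's spring pin (round tip, 8 mm diameter; black knob on top, 20 mm wide, top 75 mm above the bench when down). At gauge x = +58 mm, same gauge y as plate_mid, 30 mm above the bench when down.
- spring_pin (a joint): Height (m) of the pin above its lowest position: 0 = down (between the blocks, or in a notch). It rides up 6 mm over an index block's ramp, at about 3 to 6 N of push on the carriage, then snaps down into the notch: the push force dips. To push it out again takes about 10 to 13 N. Spring: 2 N at 0, 400 N/m. Not to be pulled up by hand.
- index_post_notch (a point): Notch of the steel index block WITH the tall round post (round head 26 mm wide, top 78 mm above the bench, on its +x side). Seated, pin_tip is at this point. Block 22 x 44 mm: at each end a ramp 12 mm long, then a 5 mm crest 36 mm above the bench, then the 11 mm wide notch at its middle. One block stands 70 to 130 mm to each side of the rail's middle; sides swap. Axes as the gauge's.
- index_flat_notch (a point): Notch of the other steel index block, the same but without a post (only a low flat foot): not this one.
- lock_lever (a joint): Angle (rad) of the black lever on top of the carriage: 0 = raised 0.7 rad (40 degrees), 0.7 = pressed down flat (hard stop). Stiff (about 3 N at its pad), stays where left. Hinge along gauge y, 60 mm above the bench, at gauge x = -35 mm; it reaches 62 mm towards +x, is 8 mm thick, 26 mm wide at its free end.
- lever_pad (a point): Middle of the upper face of the lever's pad, 51 mm from the hinge; press here from above. Raised it is about 96 mm above the bench, flat it is 64 mm above the bench and 16 mm to +x of the gauge origin's line.
- bracket_bed: Loose grey end bracket, 10 x 44 x 34 mm, standing on the gauge's bed near its -y end, clear of the stop plate's way; leave it. Origin under its centre.
- bracket_ledge: Loose grey end bracket, 10 x 44 x 34 mm, standing on the gauge's ledge between the index blocks, 33 mm beyond the pin's line; leave it. Origin under its centre.
- terminals_long: Loose strip of grey terminals 45 x 74 x 45 mm on the bench to the left; leave it. Origin under its centre.
- terminals_short: Loose strip of grey terminals 45 x 43 x 45 mm on the white plate to the right; leave it. Origin under its centre.
- terminals_blue: Loose strip of blue terminals 45 x 37 x 45 mm on the white plate to the right; leave it. Origin under its centre.
- rail_offcut: Loose offcut of steel mounting rail, 160 x 35 x 7.5 mm, on the bench to the left; leave it. Origin under its centre.

How it is judged (in metres and radians):
On the way, in this order (a step that is already met when the one before it is completed fails the run):
1. the carriage has been pushed until its pin is down in the notch of the block with the post, lever still raised (y of pin_tip in the frame of index_post_notch between -0.003 and 0.003 m and value of joint spring_pin below 0.002 m and value of joint lock_lever below 0.35 rad), for 0.2 s.
2. the lock lever is pressed down flat with the pin in that notch (y of pin_tip in the frame of index_post_notch between -0.003 and 0.003 m and value of joint spring_pin below 0.002 m and value of joint lock_lever above 0.62 rad), for 0.2 s.
At the end, for the whole second after the job is handed in: The pin is down (within 2 mm of its lowest position) and within 3 mm along the rail of the middle of the notch in the block with the post, the lever is within 0.08 rad of flat, and the carriage is at rest (all of step 2 and velocity of joint carriage between -0.01 and 0.01 m/s); the robot touches nothing.
It fails at once if the lock lever is pressed past half-way while the pin is not in the notch of the block with the post (value of joint lock_lever above 0.4 rad and not (y of pin_tip in the frame of index_post_notch between -0.003 and 0.003 m and value of joint spring_pin below 0.002 m)).
It fails at once if the spring pin is pulled up by hand (more than 10 mm; the blocks lift it 6 mm) (value of joint spring_pin above 0.01 m).
It fails at once if the carriage (stop plate, lever and pin included) is gripped, or pushed with more than 35 N (contact force between the fingers and carriage above 35 N).
It fails at once if a loose part is shifted by more than 20 mm, or lifted (distance of any of bracket_bed, bracket_ledge, terminals_long, terminals_short, terminals_blue, rail_offcut from where it was at the start of the episode above 0.02 m).
It also fails if it takes over 48 s, if anything falls off the work surface, if the arm or the gripper's body presses on something with over 40 N, if the wrist force passes 120 N, or if a joint passes its speed limit or range.

### The arm

A 6-joint arm with a two-finger parallel gripper is mounted at the origin on the work surface. World frame = base frame: x ahead of the robot, y to its left, z up, the work surface at z = 0. Lengths are in mm, angles in rad, forces in N, time in s.
With the tool pointing down it reaches from about 275 to 1000 mm from the base axis. Payload 8.4 kg.
Tool frame: the origin (TCP) lies at the very end of the fingers, on their centre line; the grasp point (between the pads) lies 19 mm behind it; z points along the fingers, y is the direction in which the jaws open and shut (so a half turn about z gives the same grasp; the last joint's range is limited). The gripper opens to 85 mm and grips with 20 to 120 N. Pads are 22 mm wide; open, the fingers measure 114 mm over their backs; the gripper's body (76 mm by 85 mm) begins 54 mm behind the grasp point. The pads swing forward as they close: fully open they stand 13 mm farther back than shut.
Start: joints at [-0.002, 0.353, 1.633, -0, 1.155, -0.002], TCP at [625.002, -0, 231.281] pointing down, gripper open.
Joint ranges: [-2.63, 2.63], [-0.92, 2.1], [0.06, 2.66], [-1.3, 4.44], [0, 2.69], [-3.02, 3.02]. Speed limits (rad/s): [2.22, 2.22, 2.79, 3.14, 3.14, 3.14].

### API

Orientations are given as [roll, pitch, yaw] about the fixed x, y, z axes, in that order (R = Rz(yaw) Ry(pitch) Rx(roll)).
In Python, from rig import r gives the robot as it stands.
- The arm moves only by the tool move_arm, never from a script. Its argument "increments" is a list of rows, each an object of numbers: "tx", "ty", "tz": the shift along the tool's x, y, z in cm; "rx", "ry", "rz": the turn, a rotation vector about the tool's x, y, z in degrees; "gripper": the gripper's target within -1 to 1 (fully open at 1, half-way at 0, shut at -1). A call has 1 to 12 rows; each row shifts and turns the commanded pose from where the row before left it, along the tool's axes as they then stand; what a row does not reach is not made up. A row lasts 1/10 s, in which the tool goes at most 50 mm and 8.59 degrees, less where a joint would pass 70% of its speed; a pose out of reach is approached as far as the arm can. A call is refused whole if a number of a shift passes 5 or a number of a turn 8.59, either way. A call with a gripper value outside its range is refused whole. The fingers move at their own pace and stop on an object; "squeeze" is the grip in N (left out, the last holds). Time passes only in rows, so rows that do not move let the fingers close. It gives the time, the measured TCP pose, the force and the opening at its end, in the units of the state.
- r.sense(): the state, without advancing time (a new reading comes with each control period).
- r.grab_frame(name): name is "scene" or "side" or "wrist"; returns (picture, depth): 480x640x3 uint8, red, green, blue; 480x640 float32, mm along the optical axis (not along the pixel's ray), 0 where there is no reading.
- r.camera_model(name): a dict with "fx", "fy", "cx", "cy" (pixels), "R" (3x3) and "t" (3): a world point X has camera coordinates R X + t; the wrist camera has in their place "hand_eye" (4x4, takes a point from camera to tool coordinates, whose origin is the TCP and whose axes are the flange's). Camera axes: x right, y down, z forward; pixel columns grow to the right and rows downward; lengths in mm; the calibration is good to about 2 mm. A picture is of the moment at which its call begins: read the wrist's pose just before it. camera_model takes no time and is no camera call.
- r.sign_off(): hands the job in, once; it reports no verdict.
Trained networks look in the newest picture that a camera, given by its name, has taken for a name from the list of things; names that differ only in an ending like _2 or _b are one class to them, and where a whole thing is asked for, a point or a joint stands for the part that bears it (a point fixed in the world has none). Each returns a list of dicts, best first, with "confidence" (0 to 1); they miss things now and then, are a little off and sometimes report something else, mostly with a low value. They report only what shows in the picture. A call takes as long as a camera call.
- r.cut_out(query, camera): "mask" (480x640 bool, what is visible of it) and "bbox" ([left, top, right, bottom] in pixels, round what is visible of it).
- r.place_of(query, camera): "location" ([row, column] in pixels: a listed point, or the origin of a listed thing).
The state is a dict: "clock": time; "qpos": joint angles; "qvel": joint speeds; "joint_efforts": joint torques, N m; "eef_pos": TCP position; "tcp_rot": TCP orientation; "contact_force": force on the tool from outside, world axes, zero at the start; "wrist_torque": the same for the moment, N m; "opening": opening from 0.0 (shut) to 1.0 (fully open).
Only numpy, scipy, OpenCV 4.12 (cv2) and the standard library are available. Lean on these libraries where they do the work, as an engineer would, in place of code of your own. Each camera call takes 0.05 s, during which the arm holds its last target. There are 200 camera calls.

## Working session

There is one attempt and no reset: what is moved stays moved. The work goes in short steps, Python scripts to look and compute and a tool call to move; the robot and the scene stay as the last step left them, time stands still between calls to the robot, and variables do not carry over. Pictures are saved under pics/ and viewed, about 8 in all and at most 12, crops included, and the job is handed in when it is done.

Besides the shell and the picture viewer there is one more tool, called after "Emit:" by a JSON object that holds its "fn" and its "kwargs", one argument or row to a line. move_arm: Moves the arm, as the interface text tells. Its arguments: {"type":"object","properties":{"increments":{"type":"array","items":{"type":"object","properties":{"tx":{"type":"number"},"ty":{"type":"number"},"tz":{"type":"number"},"rx":{"type":"number"},"ry":{"type":"number"},"rz":{"type":"number"},"gripper":{"type":"number"}}}},"squeeze":{"type":"number"}},"required":["increments"]}

```bash
ls; mkdir -p pics; cat > h.py <<'E'
import numpy as np, cv2
from rig import r
def w(cam,px,d=None,z=None):
    m=r.camera_model(cam); row,col=px
    ray=np.array([(col-m['cx'])/m['fx'],(row-m['cy'])/m['fy'],1.]); R=np.array(m['R']);t=np.array(m['t'])
    if d is not None: return R.T@(ray*d-t)
    c=-R.T@t; v=R.T@ray; return c+v*(z-c[2])/v[2]
def cloud(cam,depth):
    m=r.camera_model(cam); v,u=np.mgrid[:480,:640]
    P=np.stack([(u-m['cx'])/m['fx']*depth,(v-m['cy'])/m['fy']*depth,depth],-1)
    return (P-np.array(m['t']))@np.array(m['R'])
E
python3 - <<'E'
from h import *
ims=[]
print(r.sense()['clock'])
for c in ['scene','side']:
    im,d=r.grab_frame(c); ims.append(im)
    cv2.imwrite(f'pics/{c}0.png',im[...,::-1]); np.save(f'{c}0.npy',d)
    for q,z in [('gauge',0),('plate_mid',78),('pin_tip',30),('index_post_notch',30),('index_flat_notch',30),('lever_pad',96)]:
        o=r.place_of(q,c)
        for k in o[:2]: print(c,q,round(k['confidence'],2),np.round(k['location']),np.round(w(c,k['location'],z=z),1))
print(r.sense())
E
```

```text
pics
0.0
scene plate_mid 0.55 [208. 359.] [500.   80.6  78. ]
scene pin_tip 0.46 [272. 390.] [645.7 145.3  30. ]
scene index_post_notch 0.55 [268. 388.] [635.5 141.3  30. ]
scene index_flat_notch 0.8 [268. 298.] [629.1 -64.7  30. ]
scene index_flat_notch 0.52 [220. 272.] [ 494.1 -129.    30. ]
scene lever_pad 0.41 [234. 358.] [582.7  72.4  96. ]
side gauge 0.88 [259. 293.] [568.6  58.8   0. ]
side plate_mid 0.78 [245. 260.] [482.4  83.3  78. ]
side pin_tip 0.47 [236. 307.] [640.3  76.5  30. ]
side index_post_notch 0.46 [231. 293.] [630.2 120.9  30. ]
side index_flat_notch 0.58 [228. 286.] [628.6 147.4  30. ]
side index_flat_notch 0.53 [264. 343.] [616.8 -78.5  30. ]
side lever_pad 0.6 [224. 291.] [585.1  78.1  96. ]
{'clock': 0.7, 'qpos': array([-2.43156812e-03,  3.52958616e-01,  1.63338423e+00,  2.69442889e-05,
        1.15518560e+00, -2.39283669e-03]), 'qvel': array([ 0.00030028, -0.00107508,  0.00102818, -0.00022321, -0.00021309,
       -0.00014637]), 'joint_efforts': array([ 6.83796916e-04, -6.05008292e+01, -3.42394030e+01,  1.45764557e-04,
        9.01032217e-04, -1.48844555e-05]), 'eef_pos': array([ 6.25019246e+02, -1.13276736e-02,  2.31313593e+02]), 'tcp_rot': array([ 3.14152839e+00, -2.44975175e-05,  1.57074672e+00]), 'contact_force': array([-0.14619611, -0.56189218,  0.75565242]), 'wrist_torque': array([ 0.04886962, -0.04444411,  0.02366746]), 'opening': 1.0006456465670497}
```

```bash
python3 - <<'E'
import cv2,numpy as np
a=cv2.imread('pics/scene0.png')[130:380,180:500];b=cv2.imread('pics/side0.png')[130:380,160:480]
cv2.imwrite('pics/v1.png',cv2.resize(a,(800,600),interpolation=2));cv2.imwrite('pics/v2.png',cv2.resize(b,(800,600),interpolation=2))
E
```

```text
(no output)
```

View pics/v1.png

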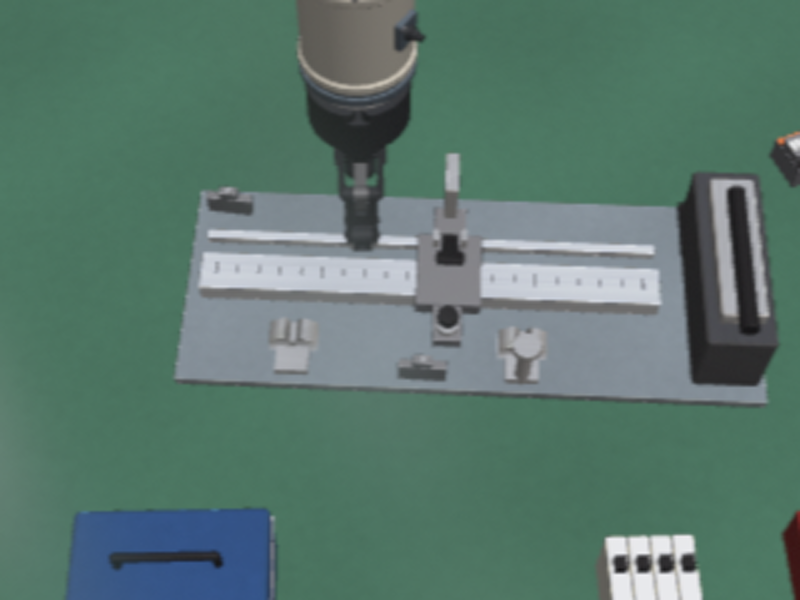

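View pics/v2.png

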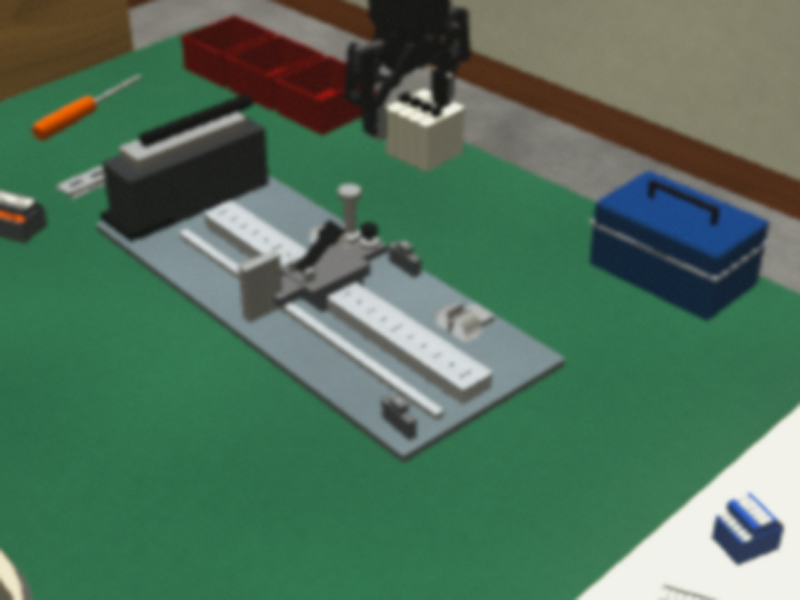

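The scene view shows the post block on the +y side (crop pixel 523,345) and the flat block at (292,335). The carriage sits between them at (448,270), with its lever raised, so I push toward +y. Next I'll fit the gauge frame from depth.

```bash
python3 - <<'E'
from h import *
for c in ['scene','side']:
    im=cv2.imread(f'pics/{c}0.png'); d=np.load(f'{c}0.npy'); P=cloud(c,d)
    B=(P[...,0]>380)&(P[...,0]<720)&(P[...,1]>-260)&(P[...,1]<400)&(d>0)
    g=(im[...,1].astype(int)-im[...,2]<25)
    z=P[...,2]
    bench=np.median(z[B&~g])
    print(c,'bench z',bench,'depth noise',np.std(z[B&~g]))
    base=B&g&(abs(z-12)<7); rect=cv2.minAreaRect(P[base][:,:2].astype(np.float32)); print('base',rect,cv2.boxPoints(rect).round(0).tolist())
    # rail top
    rail=B&g&(abs(z-34)<4); k=cv2.connectedComponentsWithStats(rail.astype(np.uint8))
    for i in np.argsort(-k[2][1:,4])[:4]+1:
        q=P[k[1]==i][:,:2].astype(np.float32); print('z34',len(q),cv2.minAreaRect(q))
    hi=B&(z>60)&(z<110); k=cv2.connectedComponentsWithStats(hi.astype(np.uint8))
    for i in np.argsort(-k[2][1:,4])[:6]+1:
        q=P[k[1]==i]; print('hi',len(q),k[3][i].round(),q.min(0).round(),q.max(0).round(),q.mean(0).round(1))
E
```

```text
scene bench z 0.4765716027727336 depth noise 26.75422491440679
base ((546.0372924804688, 100.13296508789062), (539.4905395507812, 286.8002014160156), 86.10247802734375) [[385.0, -159.0], [671.0, -179.0], [707.0, 360.0], [421.0, 379.0]]
z34 1187 ((567.1483154296875, -55.30455017089844), (202.1285858154297, 44.708499908447266), 86.41260528564453)
z34 992 ((584.3427124023438, 190.04542541503906), (164.8340301513672, 45.65876007080078), 86.67724609375)
z34 114 ((629.1101684570312, -68.21009826660156), (43.40107345581055, 24.486221313476562), 88.05479431152344)
z34 55 ((670.89013671875, 48.719234466552734), (40.675540924072266, 10.980480194091797), 88.5039291381836)
hi 1340 [469. 247.] [497. 291.  60.] [691. 366. 110.] [618.  317.8  91. ]
hi 125 [360. 206.] [472.  74.  60.] [518.  87. 103.] [501.9  81.2  90.9]
hi 111 [390. 274.] [660. 127.  65.] [688. 151.  84.] [675.9 139.1  77.3]
hi 110 [359. 234.] [540.  64.  60.] [599.  87. 101.] [577.4  76.1  87.5]
hi 70 [358. 262.] [629.  62.  62.] [651.  80.  81.] [640.6  71.9  73.5]
hi 12 [365. 229.] [541.  89.  61.] [555.  92.  71.] [548.9  90.8 
[... 413 characters left out ...]
064453, 43.216896057128906), 85.16312408447266)
z34 155 ((582.1407470703125, 301.6302490234375), (51.63227081298828, 194.68812561035156), 71.58718872070312)
z34 65 ((627.2913818359375, -70.89086151123047), (39.70857620239258, 24.578014373779297), 85.03189849853516)
hi 1133 [233. 197.] [493. 287.  60.] [686. 367. 110.] [572.8 308.6  85.9]
hi 247 [264. 244.] [468.  71.  60.] [516.  93. 101.] [489.4  78.7  81.6]
hi 182 [287. 233.] [536.  61.  61.] [594.  95.  98.] [565.9  74.7  78.4]
hi 60 [299. 210.] [660. 125.  60.] [689. 150.  79.] [670.  136.3  73.3]
hi 44 [307. 226.] [626.  60.  60.] [650.  82.  77.] [634.   69.   70.5]
hi 2 [244. 181.] [630. 324. 109.] [632. 325. 110.] [630.9 324.6 109.4]
```

Gauge frame: yaw about -3.9°, origin about (575, 58.5). The carriage is at g≈+16 and the post notch at g≈+86. First I align the tool, shut the fingers and go behind the plate.

Emit:
{"fn": "move_arm", "kwargs": {
  "increments": [
    {"rz": 3.9,"gripper": -1,"ty": -2},
    {"ty": -3,"tx": 0.5,"gripper": -1},
    {"ty": -3,"tx": 0.8,"gripper": -1},
    {"ty": -3,"tx": 0.8,"gripper": -1},
    {"ty": -2.1,"tx": 0.8,"gripper": -1},
    {"ty": -1,"tz": 2},
    {"tz": 3},
    {"tz": 3},
    {"tz": 3},
    {"tz": 3},
    {"tz": 2},
    {"tz": 0}
  ]
}}

```text
invalid input
```

```bash
python3 - <<'E'
from h import *
s=r.sense(); print(s['clock'],s['eef_pos'],s['tcp_rot'],s['contact_force'],s['opening'])
a,da=r.grab_frame('side'); b,db=r.grab_frame('wrist')
print(r.camera_model('wrist'))
cv2.imwrite('pics/v3.png',np.hstack([cv2.resize(a[170:330,190:350],(400,400)),cv2.resize(b,(400,400))])[...,::-1])
E
```

```text
0.7 [ 6.25019246e+02 -1.13276736e-02  2.31313593e+02] [ 3.14152839e+00 -2.44975175e-05  1.57074672e+00] [-0.14619611 -0.56189218  0.75565242] 1.0006456465670497
{'fx': 421.90432973286244, 'fy': 421.90432973286244, 'cx': 318.0072754928978, 'cy': 241.50820112703698, 'hand_eye': array([[ 1.59961279e-03, -9.61329853e-01, -2.75394908e-01,
         6.98131844e+01],
       [ 9.99997002e-01,  1.02723607e-03,  2.22260935e-03,
         4.63600373e-01],
       [-1.85376514e-03, -2.75397637e-01,  9.61328614e-01,
        -1.42206622e+02],
       [ 0.00000000e+00,  0.00000000e+00,  0.00000000e+00,
         1.00000000e+00]])}
```

View pics/v3.png

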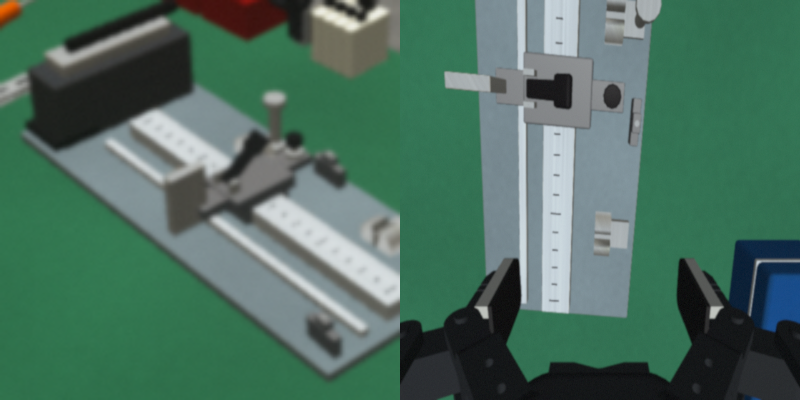

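The move was refused and nothing moved. The wrist view shows the carriage, the flat block at (603,232) and the post block at the top right (615,20). I'll retry the move with every field filled in.

Emit:
{"fn": "move_arm", "kwargs": {
  "increments": [
    {"tx": 0,"ty": -2,"tz": 0,"rx": 0,"ry": 0,"rz": 3.9,"gripper": -1},
    {"tx": 0.5,"ty": -3,"tz": 0,"rx": 0,"ry": 0,"rz": 0,"gripper": -1},
    {"tx": 0.8,"ty": -3,"tz": 0,"rx": 0,"ry": 0,"rz": 0,"gripper": -1},
    {"tx": 0.8,"ty": -3,"tz": 0,"rx": 0,"ry": 0,"rz": 0,"gripper": -1},
    {"tx": 0.8,"ty": -2.1,"tz": 0,"rx": 0,"ry": 0,"rz": 0,"gripper": -1},
    {"tx": 0,"ty": -1,"tz": 2,"rx": 0,"ry": 0,"rz": 0,"gripper": -1},
    {"tx": 0,"ty": 0,"tz": 3,"rx": 0,"ry": 0,"rz": 0,"gripper": -1},
    {"tx": 0,"ty": 0,"tz": 3,"rx": 0,"ry": 0,"rz": 0,"gripper": -1}
  ],
  "squeeze": 20
}}

```text
clock: 1.6
eef_pos: [486.5, 37.3, 151.2]
tcp_rot: [3.139, -0.0, 1.503]
contact_force: [-0.5, 0.4, -0.4]
opening: -0.001
```

```bash
python3 - <<'E'
from h import *
s=r.sense(); print(s['clock'],s['eef_pos'],s['tcp_rot'],s['contact_force'],s['opening'])
E
```

```text
1.6 [486.51291732  37.34414175 151.22758058] [ 3.13925115e+00 -3.07273114e-04  1.50310004e+00] [-0.47931472  0.40224878 -0.38788014] -0.0008820821647177196
```

Good. Next: down to z≈66, then approach the plate gently in small steps.

Emit:
{"fn": "move_arm", "kwargs": {
  "increments": [
    {"tx": 0,"ty": 0,"tz": 3,"rx": 0,"ry": 0,"rz": 0,"gripper": -1},
    {"tx": 0,"ty": 0,"tz": 3,"rx": 0,"ry": 0,"rz": 0,"gripper": -1},
    {"tx": 0,"ty": 0,"tz": 2.5,"rx": 0,"ry": 0,"rz": 0,"gripper": -1},
    {"tx": 0.3,"ty": 0,"tz": 0,"rx": 0,"ry": 0,"rz": 0,"gripper": -1},
    {"tx": 0.3,"ty": 0,"tz": 0,"rx": 0,"ry": 0,"rz": 0,"gripper": -1},
    {"tx": 0.3,"ty": 0,"tz": 0,"rx": 0,"ry": 0,"rz": 0,"gripper": -1},
    {"tx": 0.3,"ty": 0,"tz": 0,"rx": 0,"ry": 0,"rz": 0,"gripper": -1},
    {"tx": 0.3,"ty": 0,"tz": 0,"rx": 0,"ry": 0,"rz": 0,"gripper": -1},
    {"tx": 0.3,"ty": 0,"tz": 0,"rx": 0,"ry": 0,"rz": 0,"gripper": -1},
    {"tx": 0.3,"ty": 0,"tz": 0,"rx": 0,"ry": 0,"rz": 0,"gripper": -1}
  ]
}}

```text
clock: 2.6
eef_pos: [487.9, 58.4, 66.6]
tcp_rot: [3.141, -0.0, 1.503]
contact_force: [-0.1, -1.2, 0.5]
opening: -0.003
```

```bash
python3 - <<'E'
from h import *
s=r.sense(); print(s['clock'],s['eef_pos'],s['contact_force'])
a,da=r.grab_frame('side'); b,db=r.grab_frame('wrist')
cv2.imwrite('pics/v4.png',np.hstack([cv2.resize(a[170:330,190:350],(400,400)),cv2.resize(b,(400,400))])[...,::-1])
E
```

```text
2.6 [487.86485699  58.41268765  66.63010929] [-0.14065135 -1.18207348  0.51519261]
```

View pics/v4.png

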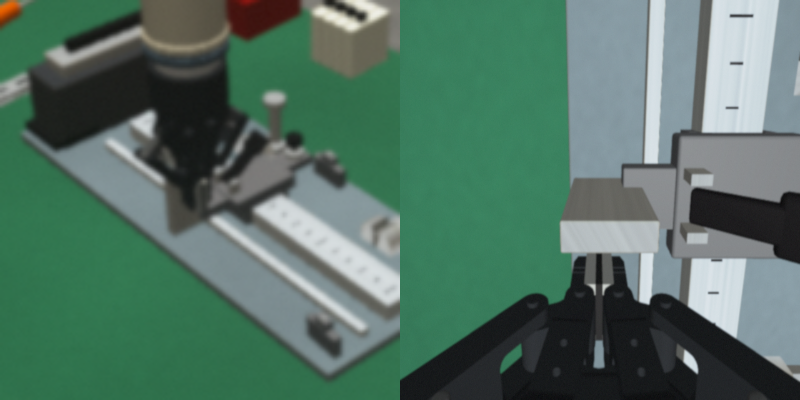

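The fingertips are centred on the plate (wrist crop 600,260), nearly touching it. I'll push on.

Emit:
{"fn": "move_arm", "kwargs": {
  "increments": [
    {"tx": 0.2,"ty": 0,"tz": 0,"rx": 0,"ry": 0,"rz": 0,"gripper": -1},
    {"tx": 0.2,"ty": 0,"tz": 0,"rx": 0,"ry": 0,"rz": 0,"gripper": -1},
    {"tx": 0.2,"ty": 0,"tz": 0,"rx": 0,"ry": 0,"rz": 0,"gripper": -1},
    {"tx": 0.2,"ty": 0,"tz": 0,"rx": 0,"ry": 0,"rz": 0,"gripper": -1},
    {"tx": 0.3,"ty": 0,"tz": 0,"rx": 0,"ry": 0,"rz": 0,"gripper": -1},
    {"tx": 0.3,"ty": 0,"tz": 0,"rx": 0,"ry": 0,"rz": 0,"gripper": -1},
    {"tx": 0.3,"ty": 0,"tz": 0,"rx": 0,"ry": 0,"rz": 0,"gripper": -1},
    {"tx": 0.3,"ty": 0,"tz": 0,"rx": 0,"ry": 0,"rz": 0,"gripper": -1},
    {"tx": 0.3,"ty": 0,"tz": 0,"rx": 0,"ry": 0,"rz": 0,"gripper": -1},
    {"tx": 0.3,"ty": 0,"tz": 0,"rx": 0,"ry": 0,"rz": 0,"gripper": -1}
  ]
}}

```text
clock: 3.7
eef_pos: [489.5, 84.3, 66.3]
tcp_rot: [-3.142, 0.0, 1.503]
contact_force: [-0.2, -2.1, -1.3]
opening: 0.0
```

Emit:
{"fn": "move_arm", "kwargs": {
  "increments": [
    {"tx": 0.3,"ty": 0,"tz": 0,"rx": 0,"ry": 0,"rz": 0,"gripper": -1},
    {"tx": 0.3,"ty": 0,"tz": 0,"rx": 0,"ry": 0,"rz": 0,"gripper": -1},
    {"tx": 0.3,"ty": 0,"tz": 0,"rx": 0,"ry": 0,"rz": 0,"gripper": -1},
    {"tx": 0.3,"ty": 0,"tz": 0,"rx": 0,"ry": 0,"rz": 0,"gripper": -1},
    {"tx": 0.3,"ty": 0,"tz": 0,"rx": 0,"ry": 0,"rz": 0,"gripper": -1},
    {"tx": 0,"ty": 0,"tz": 0,"rx": 0,"ry": 0,"rz": 0,"gripper": -1}
  ]
}}

```text
clock: 4.3
eef_pos: [490.5, 99.5, 66.3]
tcp_rot: [3.142, -0.0, 1.503]
contact_force: [-0.2, -0.3, 0.2]
opening: 0.0
```

```bash
cat > look.py <<'E'
from h import *
def tw(cam='wrist'):
    from scipy.spatial.transform import Rotation as Ro
    s=r.sense(); im,d=r.grab_frame('wrist'); m=r.camera_model('wrist')
    v,u=np.mgrid[:480,:640]
    P=np.stack([(u-m['cx'])/m['fx']*d,(v-m['cy'])/m['fy']*d,d],-1)
    H=np.array(m['hand_eye']); P=P@H[:3,:3].T+H[:3,3]
    W=P@Ro.from_euler('xyz',s['tcp_rot']).as_matrix().T+s['eef_pos']
    return s,im,d,W
O=np.array([575,58.5]); a=-.068
def gg(W): # gauge coords
    x=W[...,0]-O[0]; y=W[...,1]-O[1]
    return np.stack([np.cos(a)*x+np.sin(a)*y, -np.sin(a)*x+np.cos(a)*y, W[...,2]],-1)
E
python3 - <<'E'
from look import *
s,im,d,W=tw(); G=gg(W); print(s['clock'],s['eef_pos'],s['contact_force'],gg(s['eef_pos']))
cv2.imwrite('pics/v5.png',im[...,::-1])
np.save('G.npy',G)
a_,dd=r.grab_frame('scene'); cv2.imwrite('pics/s5.png',a_[...,::-1]); S=gg(cloud('scene',dd)); S[dd==0]=-999
for n,b in dict(knob=(48,70,-40,120,62,90),post=(85,125,40,140,65,90)).items():
    q=S[(S[...,0]>b[0])&(S[...,0]<b[1])&(S[...,1]>b[2])&(S[...,1]<b[3])&(S[...,2]>b[4])&(S[...,2]<b[5])]
    print(n,len(q),q.min(0).round(1),q.max(0).round(1),q.mean(0).round(1)) if len(q) else print(n,0)
E
```

```text
4.3 [490.51627796  99.50065192  66.31524409] [-0.18304031 -0.26153372  0.15436128] [-87.07436711  35.16542821  66.31524409]
knob 60 [53.7 41.5 66. ] [69.9 59.6 79.6] [62.7 50.4 73.9]
post 103 [85.3 74.7 67.6] [106.2  98.8  83.1] [96.3 87.1 77.5]
```

View pics/v5.png

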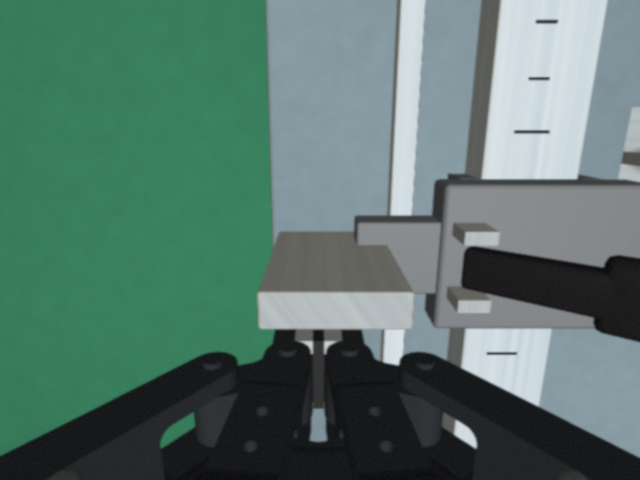

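The plate is in contact and sliding, at g≈50 against a notch at ≈87, so about 36 mm remain. I'll do 14 mm, then small steps watching the force.

Emit:
{"fn": "move_arm", "kwargs": {
  "increments": [
    {"tx": 0.3,"ty": 0,"tz": 0,"rx": 0,"ry": 0,"rz": 0,"gripper": -1},
    {"tx": 0.3,"ty": 0,"tz": 0,"rx": 0,"ry": 0,"rz": 0,"gripper": -1},
    {"tx": 0.3,"ty": 0,"tz": 0,"rx": 0,"ry": 0,"rz": 0,"gripper": -1},
    {"tx": 0.3,"ty": 0,"tz": 0,"rx": 0,"ry": 0,"rz": 0,"gripper": -1},
    {"tx": 0.2,"ty": 0,"tz": 0,"rx": 0,"ry": 0,"rz": 0,"gripper": -1}
  ]
}}

```text
clock: 4.9
eef_pos: [491.4, 113.3, 66.3]
tcp_rot: [-3.142, -0.0, 1.503]
contact_force: [-0.7, -1.9, 2.4]
opening: -0.003
```

Emit:
{"fn": "move_arm", "kwargs": {
  "increments": [
    {"tx": 0.2,"ty": 0,"tz": 0,"rx": 0,"ry": 0,"rz": 0,"gripper": -1},
    {"tx": 0.2,"ty": 0,"tz": 0,"rx": 0,"ry": 0,"rz": 0,"gripper": -1}
  ]
}}

```text
clock: 5.1
eef_pos: [491.7, 117.1, 66.3]
tcp_rot: [3.142, 0.0, 1.503]
contact_force: [-0.4, -4.9, 2.0]
opening: 0.003
```

Emit:
{"fn": "move_arm", "kwargs": {
  "increments": [
    {"tx": 0.2,"ty": 0,"tz": 0,"rx": 0,"ry": 0,"rz": 0,"gripper": -1},
    {"tx": 0.2,"ty": 0,"tz": 0,"rx": 0,"ry": 0,"rz": 0,"gripper": -1}
  ]
}}

```text
clock: 5.3
eef_pos: [491.9, 120.9, 66.3]
tcp_rot: [-3.142, 0.0, 1.503]
contact_force: [-1.3, -4.3, 3.7]
opening: -0.0
```

Emit:
{"fn": "move_arm", "kwargs": {
  "increments": [
    {"tx": 0.1,"ty": 0,"tz": 0,"rx": 0,"ry": 0,"rz": 0,"gripper": -1},
    {"tx": 0.1,"ty": 0,"tz": 0,"rx": 0,"ry": 0,"rz": 0,"gripper": -1}
  ]
}}

```text
clock: 5.5
eef_pos: [492.1, 122.9, 66.3]
tcp_rot: [-3.141, 0.0, 1.503]
contact_force: [-0.7, -4.9, 2.8]
opening: 0.003
```

Emit:
{"fn": "move_arm", "kwargs": {
  "increments": [
    {"tx": 0.1,"ty": 0,"tz": 0,"rx": 0,"ry": 0,"rz": 0,"gripper": -1},
    {"tx": 0.1,"ty": 0,"tz": 0,"rx": 0,"ry": 0,"rz": 0,"gripper": -1}
  ]
}}

```text
clock: 5.7
eef_pos: [492.2, 125.1, 66.3]
tcp_rot: [-3.142, -0.0, 1.503]
contact_force: [-1.7, -3.8, 1.9]
opening: -0.001
```

Emit:
{"fn": "move_arm", "kwargs": {
  "increments": [
    {"tx": 0.1,"ty": 0,"tz": 0,"rx": 0,"ry": 0,"rz": 0,"gripper": -1},
    {"tx": 0.1,"ty": 0,"tz": 0,"rx": 0,"ry": 0,"rz": 0,"gripper": -1}
  ]
}}

```text
clock: 5.9
eef_pos: [492.4, 127.1, 66.3]
tcp_rot: [-3.142, -0.0, 1.503]
contact_force: [-1.4, -1.8, 2.6]
opening: 0.001
```

Emit:
{"fn": "move_arm", "kwargs": {
  "increments": [
    {"tx": 0.1,"ty": 0,"tz": 0,"rx": 0,"ry": 0,"rz": 0,"gripper": -1},
    {"tx": 0.1,"ty": 0,"tz": 0,"rx": 0,"ry": 0,"rz": 0,"gripper": -1}
  ]
}}

```text
clock: 6.1
eef_pos: [492.5, 129.2, 66.3]
tcp_rot: [3.142, -0.0, 1.503]
contact_force: [-1.4, -0.6, 1.2]
opening: -0.001
```

Emit:
{"fn": "move_arm", "kwargs": {
  "increments": [
    {"tx": 0.1,"ty": 0,"tz": 0,"rx": 0,"ry": 0,"rz": 0,"gripper": -1}
  ]
}}

```text
clock: 6.2
eef_pos: [492.6, 130.2, 66.2]
tcp_rot: [-3.142, -0.0, 1.503]
contact_force: [-1.1, -1.5, 1.1]
opening: -0.001
```

Emit:
{"fn": "move_arm", "kwargs": {
  "increments": [
    {"tx": 0.1,"ty": 0,"tz": 0,"rx": 0,"ry": 0,"rz": 0,"gripper": -1}
  ]
}}

```text
clock: 6.3
eef_pos: [492.7, 131.1, 66.2]
tcp_rot: [-3.142, -0.0, 1.503]
contact_force: [-0.1, -0.5, -0.1]
opening: -0.003
```

```bash
cat > chk.py <<'E'
from look import *
s=r.sense(); print(s['clock'],s['eef_pos'],s['contact_force'])
for c in ['scene','side']:
    im,dd=r.grab_frame(c); S=gg(cloud(c,dd)); S[dd==0]=-999; cv2.imwrite(f'pics/{c}_{s["clock"]:.1f}.png',im[...,::-1])
    for n,b in dict(knob=(44,72,-40,120,60,90),post=(82,125,60,110,65,90)).items():
        q=S[(S[...,0]>b[0])&(S[...,0]<b[1])&(S[...,1]>b[2])&(S[...,1]<b[3])&(S[...,2]>b[4])&(S[...,2]<b[5])]
        if len(q): print(c,n,len(q),q.min(0).round(1),q.max(0).round(1),np.median(q,0).round(1))
E
python3 chk.py
```

```text
6.3 [492.65471477 131.12011543  66.23473732] [-0.08114997 -0.4677068  -0.06621956]
scene knob 67 [52.  72.4 62.5] [71.4 90.3 84.3] [65.2 81.1 79.6]
scene post 111 [82.3 74.6 67.3] [107.4  99.2  82.5] [95.7 87.5 77.9]
side knob 44 [49.5 71.9 60.7] [69.2 93.2 82.5] [59.3 78.7 76. ]
side post 44 [82.3 72.7 65.8] [105.1  99.5  78.6] [92.3 81.3 75.1]
```

The knob is still about 6 mm high, so the pin is on the crest. I'll continue slowly.

Emit:
{"fn": "move_arm", "kwargs": {
  "increments": [
    {"tx": 0.1,"ty": 0,"tz": 0,"rx": 0,"ry": 0,"rz": 0,"gripper": -1}
  ]
}}

```text
clock: 6.5
eef_pos: [492.8, 132.1, 66.3]
tcp_rot: [3.141, -0.0, 1.503]
contact_force: [1.3, -0.2, 0.6]
opening: 0.001
```

Emit:
{"fn": "move_arm", "kwargs": {
  "increments": [
    {"tx": 0.1,"ty": 0,"tz": 0,"rx": 0,"ry": 0,"rz": 0,"gripper": -1}
  ]
}}

```text
clock: 6.6
eef_pos: [492.9, 133.1, 66.3]
tcp_rot: [3.141, -0.0, 1.503]
contact_force: [-0.2, 0.8, 0.0]
opening: -0.002
```

```bash
python3 chk.py
```

```text
6.6 [492.89710959 133.1147846   66.2784703 ] [-0.1659605  0.7546833  0.0170141]
scene knob 67 [52.7 76.8 60.9] [71.8 95.3 82.7] [64.  85.5 77.7]
scene post 108 [82.1 74.7 67.3] [106.9  99.2  83.8] [96.6 87.5 78.4]
side knob 41 [50.8 73.7 63.7] [70.3 95.1 75.6] [58.  82.4 71.8]
side post 45 [82.3 73.2 66.4] [103.7  98.   79.3] [91.4 83.9 75.1]
```

The knob jumped ahead of the finger and the force is zero, so it has probably clicked. I'll check again.

```bash
python3 chk.py; python3 - <<'E'
import glob,cv2,numpy as np
f=sorted(glob.glob('pics/side_6.*'))+sorted(glob.glob('pics/side_7*')); print(f)
A=[cv2.imread(x) for x in ['pics/side_6.3.png',f[-1]]]
B=[cv2.imread(x.replace('side','scene')) for x in ['pics/side_6.3.png',f[-1]]]
t=lambda a,y,x:cv2.resize(a[y:y+50,x:x+66],(396,300),interpolation=2)
cv2.imwrite('pics/v6.png',np.vstack([np.hstack([t(a,200,260) for a in A]),np.hstack([t(b,240,350) for b in B])]))
E
```

```text
6.7 [492.8589423  133.14522556  66.27020237] [-0.37628667  0.20182433  1.04207238]
scene knob 64 [54.5 77.  60.6] [71.9 95.1 80.2] [65.5 85.7 74.2]
scene post 110 [82.5 74.8 68. ] [106.4  99.2  83.6] [96.  87.5 77.8]
side knob 42 [49.  73.6 63.6] [71.1 96.7 75.6] [58.2 82.6 71.7]
side post 46 [82.5 72.1 67.1] [103.8  96.5  81.3] [90.5 83.3 75.4]
['pics/side_6.3.png', 'pics/side_6.6.png', 'pics/side_6.7.png']
```

View pics/v6.png

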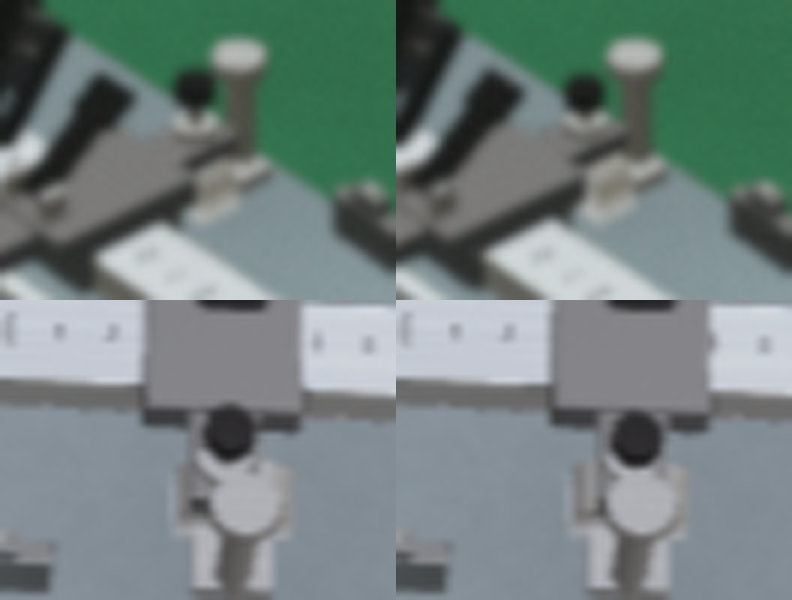

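The pin is down: the knob sits on its collar and its y matches the notch beside the post. I'll back off, go up and move over the lever.

Emit:
{"fn": "move_arm", "kwargs": {
  "increments": [
    {"tx": -0.5,"ty": 0,"tz": 0,"rx": 0,"ry": 0,"rz": 0,"gripper": -1},
    {"tx": -1.5,"ty": 0,"tz": 0,"rx": 0,"ry": 0,"rz": 0,"gripper": -1},
    {"tx": 0,"ty": 0,"tz": -3,"rx": 0,"ry": 0,"rz": 0,"gripper": -1},
    {"tx": 0,"ty": 0,"tz": -3,"rx": 0,"ry": 0,"rz": 0,"gripper": -1},
    {"tx": 0,"ty": 0,"tz": -1.5,"rx": 0,"ry": 0,"rz": 0,"gripper": -1},
    {"tx": 0.7,"ty": 2,"tz": 0,"rx": 0,"ry": 0,"rz": 0,"gripper": -1},
    {"tx": 1,"ty": 2.2,"tz": 0,"rx": 0,"ry": 0,"rz": 0,"gripper": -1},
    {"tx": 1,"ty": 2.5,"tz": 0,"rx": 0,"ry": 0,"rz": 0,"gripper": -1},
    {"tx": 1,"ty": 2.5,"tz": 0,"rx": 0,"ry": 0,"rz": 0,"gripper": -1},
    {"tx": 0,"ty": 0,"tz": 0,"rx": 0,"ry": 0,"rz": 0,"gripper": -1}
  ]
}}

```text
clock: 7.8
eef_pos: [588.7, 143.3, 141.4]
tcp_rot: [3.139, -0.001, 1.502]
contact_force: [0.9, 0.2, 0.7]
opening: 0.002
```

```bash
python3 - <<'E'
from look import *
s,im,d,W=tw(); G=gg(W); print(s['clock'],s['eef_pos'],s['contact_force'],gg(s['eef_pos']))
cv2.imwrite('pics/v7.png',im[...,::-1])
g=im.max(-1)
z=G[...,2]
q=G[(d>0)&(g<60)&(z>55)&(z<112)&(G[...,0]>-50)&(G[...,0]<45)&(G[...,1]>50)&(G[...,1]<125)]
print(len(q),q.min(0) if len(q) else 0,q.max(0) if len(q) else 0)
for lo in range(-40,45,10):
    t=q[(q[:,0]>=lo)&(q[:,0]<lo+10)]
    if len(t)>5: print(lo,len(t),np.percentile(t,[5,50,95],axis=0).round(0)[:,1:].tolist())
E
python3 chk.py
```

```text
7.8 [588.66555401 143.30763239 141.40625912] [0.93063457 0.21553638 0.67210354] [  7.87149577  85.54017438 141.40625912]
3805 [-31.74285465  76.56940312  59.7099349 ] [ 21.81240073 101.83532037  99.70575224]
-40 67 [[82.0, 61.0], [89.0, 63.0], [95.0, 64.0]]
-30 487 [[82.0, 63.0], [90.0, 67.0], [96.0, 70.0]]
-20 527 [[83.0, 70.0], [90.0, 74.0], [96.0, 78.0]]
-10 582 [[82.0, 78.0], [90.0, 81.0], [96.0, 85.0]]
0 893 [[79.0, 85.0], [90.0, 89.0], [100.0, 92.0]]
10 1075 [[79.0, 93.0], [90.0, 96.0], [101.0, 98.0]]
20 174 [[79.0, 96.0], [89.0, 97.0], [100.0, 98.0]]
7.85 [586.53352856 142.77673771 140.94390966] [ 0.04596581 -1.3532145   0.05052482]
scene knob 66 [52.8 77.  62.6] [71.9 95.  79.4] [64.2 85.9 74.5]
scene post 108 [82.2 74.8 67.5] [106.9  99.2  82.8] [96.2 87.6 78.2]
side knob 43 [48.2 73.4 62.7] [69.5 96.5 76. ] [58.4 83.  71.8]
side post 49 [82.  72.7 67.4] [106.6  98.2  78.9] [90.8 82.9 75.1]
```

View pics/v7.png

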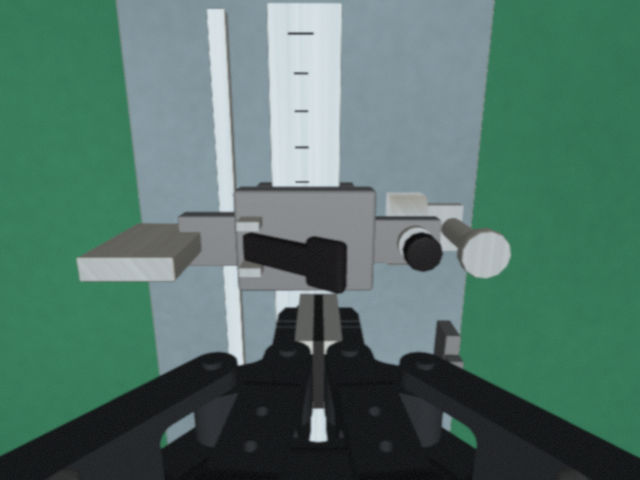

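The lever pad is at about gx 10–15, gy 89. The hand is near it, and the knob and post readings are unchanged, so the pin is still seated. Small correction, then press down.

Emit:
{"fn": "move_arm", "kwargs": {
  "increments": [
    {"tx": 0.4,"ty": 0.6,"tz": 1.5,"rx": 0,"ry": 0,"rz": 0,"gripper": -1},
    {"tx": 0,"ty": 0,"tz": 2,"rx": 0,"ry": 0,"rz": 0,"gripper": -1},
    {"tx": 0,"ty": 0,"tz": 0.5,"rx": 0,"ry": 0,"rz": 0,"gripper": -1},
    {"tx": 0,"ty": 0,"tz": 0.3,"rx": 0,"ry": 0,"rz": 0,"gripper": -1},
    {"tx": 0,"ty": 0,"tz": 0.3,"rx": 0,"ry": 0,"rz": 0,"gripper": -1},
    {"tx": 0,"ty": 0,"tz": 0.3,"rx": 0,"ry": 0,"rz": 0,"gripper": -1}
  ]
}}

```text
clock: 8.55
eef_pos: [592.7, 147.3, 92.9]
tcp_rot: [3.14, -0.0, 1.503]
contact_force: [0.1, -0.6, 3.4]
opening: -0.002
```

Emit:
{"fn": "move_arm", "kwargs": {
  "increments": [
    {"tx": 0,"ty": 0,"tz": 0.3,"rx": 0,"ry": 0,"rz": 0,"gripper": -1},
    {"tx": 0,"ty": 0.1,"tz": 0.3,"rx": 0,"ry": 0,"rz": 0,"gripper": -1},
    {"tx": 0,"ty": 0.1,"tz": 0.2,"rx": 0,"ry": 0,"rz": 0,"gripper": -1}
  ]
}}

```text
clock: 8.85
eef_pos: [594.4, 147.2, 84.4]
tcp_rot: [3.141, -0.0, 1.503]
contact_force: [1.0, 0.4, 2.1]
opening: 0.001
```

Emit:
{"fn": "move_arm", "kwargs": {
  "increments": [
    {"tx": 0,"ty": 0.1,"tz": 0.3,"rx": 0,"ry": 0,"rz": 0,"gripper": -1},
    {"tx": 0,"ty": 0.1,"tz": 0.3,"rx": 0,"ry": 0,"rz": 0,"gripper": -1},
    {"tx": 0,"ty": 0.1,"tz": 0.3,"rx": 0,"ry": 0,"rz": 0,"gripper": -1}
  ]
}}

```text
clock: 9.15
eef_pos: [597.3, 146.9, 75.1]
tcp_rot: [3.141, -0.0, 1.503]
contact_force: [1.1, 0.4, 2.1]
opening: -0.0
```

Emit:
{"fn": "move_arm", "kwargs": {
  "increments": [
    {"tx": 0,"ty": 0.1,"tz": 0.3,"rx": 0,"ry": 0,"rz": 0,"gripper": -1},
    {"tx": 0,"ty": 0,"tz": 0.2,"rx": 0,"ry": 0,"rz": 0,"gripper": -1},
    {"tx": 0,"ty": 0,"tz": 0.2,"rx": 0,"ry": 0,"rz": 0,"gripper": -1}
  ]
}}

```text
clock: 9.45
eef_pos: [598.1, 146.8, 68.1]
tcp_rot: [3.141, 0.0, 1.503]
contact_force: [1.6, -0.1, 3.3]
opening: -0.003
```

Emit:
{"fn": "move_arm", "kwargs": {
  "increments": [
    {"tx": 0,"ty": 0,"tz": 0.2,"rx": 0,"ry": 0,"rz": 0,"gripper": -1},
    {"tx": 0,"ty": 0,"tz": 0,"rx": 0,"ry": 0,"rz": 0,"gripper": -1}
  ]
}}

```text
clock: 9.65
eef_pos: [597.6, 146.7, 65.9]
tcp_rot: [-3.141, 0.0, 1.503]
contact_force: [-0.2, 0.5, 0.5]
opening: -0.003
```

Now 1 mm at a time until the force shows the hard stop.

Emit:
{"fn": "move_arm", "kwargs": {
  "increments": [
    {"tx": 0,"ty": 0,"tz": 0.1,"rx": 0,"ry": 0,"rz": 0,"gripper": -1}
  ]
}}

```text
clock: 9.75
eef_pos: [597.7, 146.7, 65.2]
tcp_rot: [-3.141, 0.0, 1.503]
contact_force: [0.5, 0.1, 1.6]
opening: 0.003
```

Emit:
{"fn": "move_arm", "kwargs": {
  "increments": [
    {"tx": 0,"ty": 0,"tz": 0.1,"rx": 0,"ry": 0,"rz": 0,"gripper": -1}
  ]
}}

```text
clock: 9.85
eef_pos: [597.7, 146.7, 64.2]
tcp_rot: [-3.141, 0.0, 1.503]
contact_force: [-0.3, -1.1, 1.2]
opening: 0.001
```

Emit:
{"fn": "move_arm", "kwargs": {
  "increments": [
    {"tx": 0,"ty": 0,"tz": 0.05,"rx": 0,"ry": 0,"rz": 0,"gripper": -1},
    {"tx": 0,"ty": 0,"tz": 0,"rx": 0,"ry": 0,"rz": 0,"gripper": -1}
  ]
}}

```text
clock: 10.05
eef_pos: [597.8, 146.8, 63.9]
tcp_rot: [-3.141, 0.0, 1.503]
contact_force: [-1.3, -0.2, 4.8]
opening: -0.001
```

Emit:
{"fn": "move_arm", "kwargs": {
  "increments": [
    {"tx": 0,"ty": 0,"tz": 0.05,"rx": 0,"ry": 0,"rz": 0,"gripper": -1},
    {"tx": 0,"ty": 0,"tz": 0,"rx": 0,"ry": 0,"rz": 0,"gripper": -1}
  ]
}}

```text
clock: 10.25
eef_pos: [597.8, 146.8, 63.8]
tcp_rot: [-3.141, 0.0, 1.503]
contact_force: [-1.9, -0.8, 9.5]
opening: 0.007
```

```bash
python3 -c "
from rig import r
print(r.sense())"
```

```text
{'clock': 10.25, 'qpos': array([ 2.38303344e-01,  5.35110302e-01,  1.77462845e+00, -2.67521877e-05,
        8.32155213e-01,  3.06413240e-01]), 'qvel': array([-0.00025168,  0.00050803,  0.0001465 , -0.00057737,  0.00086502,
        0.00195548]), 'joint_efforts': array([ 2.94802096e-01, -6.00223160e+01, -2.47921443e+01,  1.20568201e-01,
       -7.24184588e-01,  1.62293956e-03]), 'eef_pos': array([597.81998027, 146.75858929,  63.83028357]), 'tcp_rot': array([-3.14131134e+00,  1.09740554e-04,  1.50270446e+00]), 'contact_force': array([-1.8791413 , -0.83367515,  9.49593184]), 'wrist_torque': array([-0.16264357,  0.39548983,  0.01193611]), 'opening': 0.006679084884218878}
```

The force rises steeply at 63.8 mm, which is the hard stop. I'll lift off slowly and check.

Emit:
{"fn": "move_arm", "kwargs": {
  "increments": [
    {"tx": 0,"ty": 0,"tz": -0.3,"rx": 0,"ry": 0,"rz": 0,"gripper": -1},
    {"tx": 0,"ty": 0,"tz": -1,"rx": 0,"ry": 0,"rz": 0,"gripper": -1},
    {"tx": 0,"ty": 0,"tz": -2.5,"rx": 0,"ry": 0,"rz": 0,"gripper": -1},
    {"tx": 0,"ty": 0,"tz": -4,"rx": 0,"ry": 0,"rz": 0,"gripper": -1},
    {"tx": -2,"ty": 0,"tz": -4,"rx": 0,"ry": 0,"rz": 0,"gripper": -1},
    {"tx": -3,"ty": 0,"tz": -2,"rx": 0,"ry": 0,"rz": 0,"gripper": -1},
    {"tx": 0,"ty": 0,"tz": 0,"rx": 0,"ry": 0,"rz": 0,"gripper": -1},
    {"tx": 0,"ty": 0,"tz": 0,"rx": 0,"ry": 0,"rz": 0,"gripper": -1}
  ]
}}

```text
clock: 11.05
eef_pos: [594.5, 96.7, 201.9]
tcp_rot: [3.141, -0.001, 1.501]
contact_force: [0.4, 0.7, -0.3]
opening: -0.002
```

```bash
python3 chk.py; python3 - <<'E'
from look import *
s,im,d,W=tw(); G=gg(W); print(s['clock'],s['eef_pos'],s['contact_force'])
a,_=r.grab_frame('side')
cv2.imwrite('pics/v8.png',np.hstack([cv2.resize(a[190:270,240:320],(400,400)),cv2.resize(im[:,80:560],(400,400))])[...,::-1])
z=G[...,2]
q=G[(d>0)&(im.max(-1)<60)&(z>48)&(z<112)&(G[...,0]>-50)&(G[...,0]<45)&(G[...,1]>50)&(G[...,1]<125)]
for lo in range(-40,45,10):
    t=q[(q[:,0]>=lo)&(q[:,0]<lo+10)]
    if len(t)>5: print(lo,len(t),np.percentile(t,[5,50,95],axis=0).round(0)[:,1:].tolist())
E
```

```text
11.05 [594.54234694  96.67713241 201.87122073] [ 0.39603151  0.6519358  -0.25298247]
scene knob 69 [54.4 77.2 64.5] [71.9 95.5 79.3] [64.6 86.2 73.8]
scene post 107 [82.1 74.7 67.1] [107.2  99.1  85.5] [96.5 87.6 77.5]
side knob 44 [48.9 75.5 60.3] [71.9 97.  75.1] [59.1 84.  71.2]
side post 44 [82.3 72.7 66.2] [104.3  98.4  79.7] [91.8 84.4 75.5]
11.15 [593.8829619   97.37805595 200.34433584] [-0.12065247 -0.43936284  0.54268838]
-40 15 [[83.0, 61.0], [90.0, 63.0], [94.0, 64.0]]
-30 349 [[83.0, 62.0], [89.0, 63.0], [95.0, 65.0]]
-20 355 [[83.0, 62.0], [89.0, 63.0], [95.0, 64.0]]
-10 352 [[82.0, 62.0], [89.0, 63.0], [95.0, 65.0]]
0 378 [[82.0, 62.0], [89.0, 63.0], [95.0, 65.0]]
10 521 [[78.0, 62.0], [89.0, 63.0], [100.0, 65.0]]
20 595 [[78.0, 62.0], [89.0, 63.0], [100.0, 65.0]]
30 137 [[78.0, 62.0], [89.0, 63.0], [99.0, 64.0]]
```

View pics/v8.png

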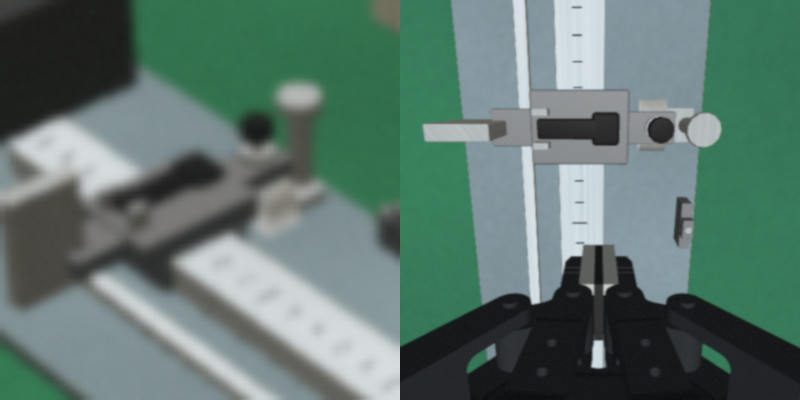

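The lever is flat along its whole length (63 mm). The knob is down (≈74 mm) and centred over the block with the post, which shows equally on both sides of the arm. The hand is clear.

```bash
python3 -c "
from rig import r
print(r.sign_off())"
```

```text
the job is handed in; nothing more can be done
None
```

I pushed the carriage by its stop plate with the closed fingertips until the pin clicked into the notch of the post block. Then I pressed the lock lever flat, backed the hand away and handed the job in. The last reading before hand-in was 11.15 s of robot time; sign-off gave no verdict.

**Forces:** Pushing read about 5 N at most on the ramp, then about 0 N as the pin snapped in. Pressing the lever reached 9.5 N at its hard stop, with the fingertips at 63.8 mm.

**Last checks:**
- **Pin:** The knob is down, at about 74 mm (it was about 80 mm on the crest). Its measured position is about 1.4 mm from the post's along the rail, inside the 3 mm limit. The side camera puts the gap at about 0.4 mm.
- **Lever:** It is level along its length at about 63 mm.
- **Hand:** It stands about 200 mm above the bench with no contact force.
- **Loose parts:** I did not touch any, but I did not measure their positions again at the end.

**What disagreed:** The first move call was refused as "invalid input" and moved nothing; it went through with every field filled in and a squeeze value. The cameras also differed by a few millimetres in absolute position, so I judged the pin by its offset from the post.

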